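# Knock the spring pin home over the brass shaft

### The job

Two bored blocks stand on the bench, each with a headed spring pin still standing proud of its top. Pick up the soft-face mallet by its handle and, with the mallet head, strike the pin of the block with the brass shaft down until it is fully home, leaving the pin of the block with the blue shaft standing and keeping the gripper itself off the brass-shaft block and its pin. Then set the mallet down on the bench again, standing on its face, and let go.

Things in the scene. Friction and masses are not known exactly. Their poses are not given: they have to be found in the camera images.
- mallet_grip (a point): Mallet, 0.32 kg: red head with yellow faces, 56 mm across, 74 high, standing on its face; level black handle 26 mm wide (y), 30 high. Point: on the handle's middle line, 40 mm above the lower face; head axis 65 mm along +x, handle end 87 mm along -x, 23 mm of bare handle towards the head; z up. Head-heavy: it stands alone, and pivots in the fingers unless gripped firmly (40 N or more).
- brass_fixture: Grey bored steel block, 42 x 50 x 48 mm, on a base plate 64 x 104 x 6 mm fixed to the bench; a brass shaft 22 mm thick lies through it along x, 88 mm long. Origin: under the plate's centre, on the bench; z up. Its spring pin (brass head 18 mm across, 6 thick) stands on this z axis, the top of the head 74 mm above the bench less the value of joint brass_pin.
- brass_pin (a joint): Depth (m) to which the pin over the brass shaft is driven: 0 to 0.003 at the start, 0.014 fully home with its head seated on the block. It yields to about 6 N (a little more when fast) and stays where driven. A blow that moves it at 30 mm/s or more is a strike; a slow push is not.
- blue_pin (a joint): The same for the pin of the other block, alike but with blue shaft and blue pin head, over 0.13 m away: starts at 0, must be left standing.

How it is judged:
On the way:
1. the mallet strikes the pin over the brass shaft, moving it at more than 25 mm/s (contact force between mallet and brass_fixture above 1 N and velocity of joint brass_pin above 0.025 m/s).
At the end, for the whole second after the job is handed in: The pin over the brass shaft is driven to within 3 mm of fully home, the pin over the blue shaft is less than 4 mm down, and the mallet stands on its face on the bench (within about 11 degrees of upright), released and at rest (value of joint brass_pin above 0.011 m and value of joint blue_pin below 0.004 m and height (world z) of mallet_grip between 0.025 and 0.055 m and angle between mallet_grip's own z axis and vertical below 0.2 rad and linear speed of mallet below 0.03 m/s); the robot touches nothing.
It fails at once if the pin over the blue shaft is driven down 4 mm or more (value of joint blue_pin above 0.004 m).
It fails at once if the gripper or arm pushes the brass-shaft block or its pin (over 2 N) (contact force between any of the fingers, the arm and brass_fixture above 2 N).
It also fails if it takes over 45 s, if anything falls off the work surface, if the arm or the gripper's body presses on something with over 40 N, if the wrist force passes 120 N, or if a joint passes its speed limit or range.

### The arm

A 7-joint arm with a two-finger parallel gripper is mounted at the origin on a cart in front of the work surface, level with it; the furniture and walls round the work are solid. World frame = base frame: x ahead of the robot, y to its left, z up, the work surface at z = 0. Lengths are in m, angles in rad, forces in N, time in s.
With the tool pointing down it reaches from about 0.4 to 0.875 m from the base axis. Payload 19.3 kg.
Tool frame: the origin (TCP) lies on the centre line of the jaws, within the pads' length; the fingertips stand 14 mm ahead of it and the grasp point (between the pads) lies 5 mm behind it; y points along the fingers, x is the direction in which the jaws open and shut, and the axes are right-handed (so a half turn about y gives the same grasp; the last joint's range is limited). The gripper opens to 85 mm and grips with 20 to 120 N. Pads are 22 mm wide; open, the fingers measure 114 mm over their backs; the gripper's body (76 mm by 85 mm) begins 54 mm behind the grasp point. The pads swing forward as they close: fully open they stand 13 mm farther back than shut.
Start: joints at [1.147, 0.521, -0.036, 1.599, 0.021, 1.021, -0.113], TCP at [0.217, -0.586, 0.245] pointing down, gripper open.
Joint ranges: [-2.91, 2.91], [-0.3, 2.13], [-1.5, 1.42], [0.17, 2.43], [-1.26, 4.41], [0.16, 1.93], [-2.52, 2.52]. Speed limits (rad/s): [1.89, 1.89, 2.39, 2.39, 3.01, 3.01, 3.01].

### API

Orientations are given as [roll, pitch, yaw] about the fixed x, y, z axes, in that order (R = Rz(yaw) Ry(pitch) Rx(roll)).
In Python, from workcell import monitor, grab_frame, workorder gives the robot as it stands.
- The arm moves only by the tool drive_tool, never from a script. Its argument "steps" is one flat list of numbers, 5 for each row, row after row: the finger opening in mm, from 0 to 85.4, then the shift along the world's x, y, z in mm, then the turn about the world's z in degrees. In form: [fingers, tx, ty, tz, twist, fingers, tx, ty, tz, twist, ...]. A call has exactly 5 rows; each row shifts and turns the commanded pose from where the row before left it; what a row does not reach is not made up. A row lasts 1/12 s, in which the tool goes at most 41.7 mm and 7.16 degrees, less where a joint would pass 70% of its speed; a pose out of reach is approached as far as the arm can. A call is refused whole if a number of a shift passes 41.7 or a number of a turn 7.16, either way. A call with a gripper value outside its range is refused whole. The fingers move at their own pace and stop on an object; "grip_force" is the grip in N (left out, the last holds). Time passes only in rows, so rows that do not move let the fingers close, or fill a call up. It gives the time, the measured TCP pose, the force and the opening at its end, in the units of the state.
- monitor.observe(): the state, without advancing time (a new reading comes with each control period).
- grab_frame(name): name is "scene" or "top" or "wrist"; returns a dict with "frame" (400x640x3 uint8, red, green, blue), "vertical_fov" (degrees; the focal length in pixels is half the picture's height over the tangent of half this angle, whatever the lens; pixels are square), "cx", "cy" (the principal point, pixels), "xyz" and "orientation" of the camera in the world. Camera axes: x right, y down, z forward; pixel columns grow to the right and rows downward; lengths in m; the calibration is good to about 2 mm. A picture is of the moment at which its call begins. There is no depth.
- workorder.job_done(): hands the job in, once; it reports no verdict.
The state is a dict: "clock": time; "qpos": joint angles; "qd": joint speeds; "joint_efforts": joint torques, N m; "position": TCP position; "tool_rot": TCP orientation; "force": force on the tool from outside, world axes, zero at the start; "moment": the same for the moment, N m; "grip_width": finger opening in m.
Only numpy, scipy, OpenCV 4.12 (cv2) and the standard library are available. Lean on these libraries where they do the work, as an engineer would, in place of code of your own. Each camera call takes 0.05 s, during which the arm holds its last target. There are 200 camera calls.

## Working session

There is one attempt and no reset: what is moved stays moved. The work goes in short steps, Python scripts to look and compute and a tool call to move; the robot and the scene stay as the last step left them, time stands still between calls to the robot, and variables do not carry over. Pictures are saved under pics/ and viewed, about 8 in all and at most 12, crops included, and the job is handed in when it is done.

Besides the shell and the picture viewer there is one more tool, called by a JSON object that holds its "fn" and its "kwargs". drive_tool: Moves the arm, as the interface text tells. Its arguments: {"type":"object","properties":{"steps":{"type":"array"},"grip_force":{"type":"number"}},"required":["steps"]}

```bash
mkdir -p pics; cat > h.py <<'E'
import numpy as np, cv2, json
from scipy.spatial.transform import Rotation as R
from workcell import monitor, grab_frame, workorder
def snap(n,fn):
    f=grab_frame(n); cv2.imwrite('pics/%s.png'%fn,f['frame'][:,:,::-1])
    json.dump({k:(np.array(v).tolist()) for k,v in f.items() if k!='frame'},open('pics/%s.json'%fn,'w')); return f
def rot(o):
    o=np.array(o,float)
    return o if o.shape==(3,3) else (R.from_euler('xyz',o).as_matrix() if o.size==3 else R.from_quat(o).as_matrix())
def px(fn,u,v,z):
    f=json.load(open('pics/%s.json'%fn)); F=200/np.tan(np.radians(f['vertical_fov'])/2)
    d=rot(f['orientation'])@np.array([(u-f['cx'])/F,(v-f['cy'])/F,1]); p=np.array(f['xyz'])
    return (p+d*(z-p[2])/d[2]).round(4)
E
python3 - <<'E'
from h import *
a=snap('scene','s1');b=snap('top','t1')
for f in(a,b): print({k:v for k,v in f.items() if k!='frame'})
print(monitor.observe())
E
```

```text
{'vertical_fov': 42.657678169667236, 'cx': 320.3413603445326, 'cy': 198.69014857819928, 'xyz': array([-0.42256448,  0.60624501,  1.04119209]), 'orientation': array([-2.30791894, -0.0214966 , -2.08871864])}
{'vertical_fov': 43.646750836249254, 'cx': 323.273110411373, 'cy': 202.4432526203971, 'xyz': array([0.22145415, 0.04302331, 1.37403933]), 'orientation': array([-2.92822558e+00, -2.91700471e-04, -1.50140389e+00])}
{'clock': 0.1, 'qpos': array([ 1.1467936 ,  0.52193917, -0.03631806,  1.59993911,  0.02123051,
        1.02110145, -0.11280169]), 'qd': array([-5.15349321e-04, -7.70589627e-04,  1.32480317e-04, -2.01316326e-03,
       -4.08625967e-04, -5.66622843e-05,  5.57904839e-04]), 'joint_efforts': array([ 4.10900888e-03, -9.28502798e+01,  1.98410958e+00, -3.70539701e+01,
        1.81791605e-02,  5.34820516e-03, -6.24618156e-05]), 'position': array([ 0.2164013 , -0.58604032,  0.24479715]), 'tool_rot': array([-1.57089673e+00,  9.96423551e-04, -1.21699872e+00]), 'force': array([ 0.19385792, -0.51085443,  0.7602566 ]), 'moment': array([ 0.03270397, -0.0342066 , -0.05819034]), 'grip_width': 0.08591272791266186}
```

View pics/t1.png

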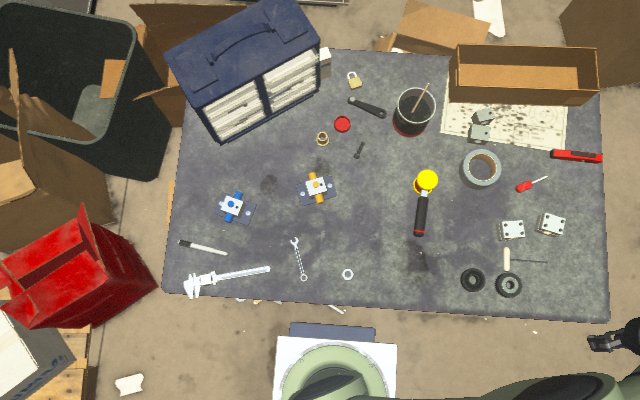

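View pics/s1.png

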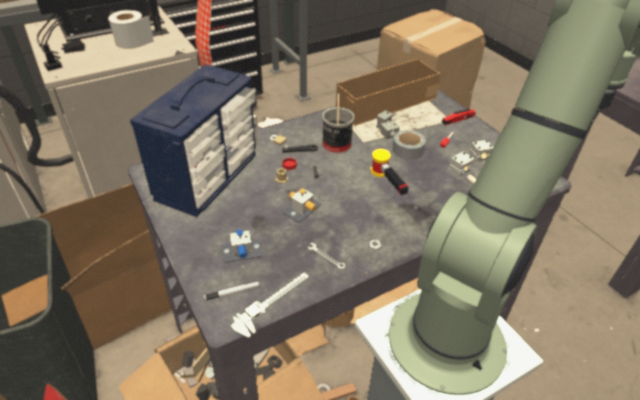

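```bash
python3 - <<'E'
from h import *
im=cv2.imread('pics/t1.png'); hsv=cv2.cvtColor(im,cv2.COLOR_BGR2HSV)
def cen(lo,hi,box):
    x0,y0,x1,y1=box; m=cv2.inRange(hsv[y0:y1,x0:x1],lo,hi); ys,xs=np.nonzero(m)
    return xs.mean()+x0,ys.mean()+y0,len(xs)
y=cen((22,150,120),(35,255,255),(405,160,450,200)); print(y,px('t1',*y[:2],.074))
m=cv2.inRange(hsv[188:240,405:440],(0,0,0),(180,255,60)); ys,xs=np.nonzero(m); pts=np.c_[xs+405,ys+188].astype(np.float32)
W=np.array([px('t1',*p,.05)[:2] for p in pts]); c=W.mean(0); u=np.linalg.svd(W-c)[2][0]; print('handle',len(xs),c,np.degrees(np.arctan2(u[1],u[0])),np.ptp(W@u))
for p in [(317,184),(232,206)]: print(p,px('t1',*p,.073))
cr=np.hstack([cv2.resize(im[150:250,210:360],(600,400),interpolation=2),cv2.resize(im[165:245,400:440],(200,400),interpolation=2)]); cv2.imwrite('pics/c1.png',cr)
E
```

```text
(np.float64(425.83989501312334), np.float64(180.32020997375326), 381) [ 0.5823 -0.2088  0.074 ]
handle 76 [ 0.475525   -0.19340526] -179.1942925930606 0.10429390620979762
(317, 184) [0.5521 0.0825 0.073 ]
(232, 206) [0.4762 0.3038 0.073 ]
```

View pics/c1.png

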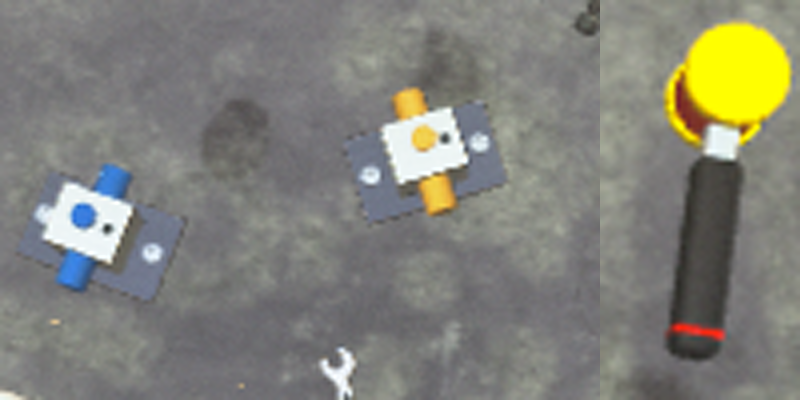

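```bash
python3 - <<'E'
from h import *
A=px('t1',427.4,179.6,.074);B=px('t1',418.8,234.5,.047);N=px('t1',424.2,193.4,.055);M=px('t1',421.3,217,.055)
print('head',A,'end',B,'neck',N,'mid',M); d=(A-B)[:2]; L=np.hypot(*d); print(L,np.degrees(np.arctan2(d[1],d[0])),np.degrees(np.arctan2(*(N-M)[1::-1])))
d/=L; print('grip',A[:2]-.065*d)
print('brass',px('t1',316,184.5,.073),'blue',px('t1',230.75,203.75,.074))
E
```

```text
head [ 0.5846 -0.2129  0.074 ] end [ 0.4383 -0.1991  0.047 ] neck [ 0.5506 -0.209   0.055 ] mid [ 0.4849 -0.2029  0.055 ]
0.14694941306449644 -5.388579348981198 -5.304492015106171
grip [ 0.51988725 -0.20679586]
brass [0.5505 0.0851 0.073 ] blue [0.4818 0.3076 0.074 ]
```

{"fn": "drive_tool", "kwargs": {"steps": [85,20,25,-4,-1.7,85,20,25,-4,-1.7,85,20,25,-4,-1.7,85,20,25,-4,-1.7,85,20,25,-4,-1.7], "grip_force": 100}}

```text
clock: 0.52
position: [0.3171, -0.4599, 0.2249]
tool_rot: [-1.571, 0.0, -1.367]
force: [0.6, -0.8, -0.1]
grip_width: 0.0852
```

{"fn": "drive_tool", "kwargs": {"steps": [85,20,25,-4,-1.7,85,20,25,-4,-1.7,85,20,25,-4,-1.7,85,20,25,-4,-1.7,85,20,25,-4,-1.7]}}

```text
clock: 0.93
position: [0.4172, -0.3349, 0.205]
tool_rot: [-1.571, 0.0, -1.515]
force: [1.2, -0.8, 1.0]
grip_width: 0.085
```

{"fn": "drive_tool", "kwargs": {"steps": [85,20,25,-4,-1.7,85,20,25,-4,-1.7,85,20,25,-4,-1.7,85,20,25,-4,-1.7,85,0,0,0,0]}}

```text
clock: 1.35
position: [0.4999, -0.2304, 0.1884]
tool_rot: [-1.57, 0.003, -1.627]
force: [-0.7, 1.8, -0.1]
grip_width: 0.0849
```

```bash
python3 - <<'E'
from h import *
w=snap('wrist','w1'); print(monitor.observe()['position'],w['xyz'],monitor.observe()['tool_rot'],monitor.observe()['force'])
E
```

```text
[ 0.49805638 -0.23314442  0.18859295] [ 0.58499386 -0.23562148  0.31790125] [-1.57136357e+00  1.35959226e-03 -1.62783574e+00] [-0.22227629 -1.19864844  0.20426127]
```

View pics/w1.png

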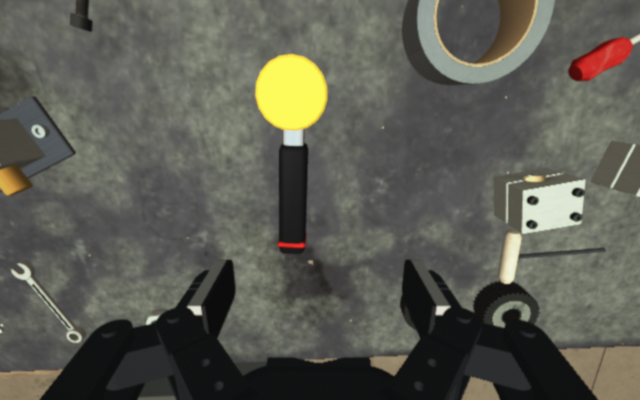

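The wrist view shows the mallet with its head at (291,92), neck at (293,137) and handle end at (292,250). The handle is lined up across the jaws.

```bash
python3 - <<'E'
from h import *
A=px('w1',291.5,92,.074);B=px('w1',292,251,.047);N=px('w1',293,146,.055);M=px('w1',292,240,.055)
print(A,B,N,M); d=(A-B)[:2]; L=np.hypot(*d); d2=(N-M)[:2]; print(L,np.degrees(np.arctan2(d[1],d[0])),np.degrees(np.arctan2(d2[1],d2[0])))
d/=L; print('grip',A[:2]-.065*d); p=monitor.observe(); print(p['position'])
E
```

```text
[ 0.5894 -0.2146  0.074 ] [ 0.4374 -0.1996  0.047 ] [ 0.5452 -0.2104  0.055 ] [ 0.4539 -0.2017  0.055 ]
0.15273833834371778 -5.6359406982934495 -5.443293512344331
grip [ 0.52471421 -0.20821653]
[ 0.49805638 -0.23314442  0.18859295]
```

{"fn": "drive_tool", "kwargs": {"steps": [85,14,14,-20,-1,85,14,14,-20,-1,85,0,0,-20,0,85,0,0,-20,0,85,0,0,-20,0]}}

```text
clock: 1.82
position: [0.5241, -0.2088, 0.0883]
tool_rot: [-1.571, -0.0, -1.667]
force: [-0.2, 0.2, -0.2]
grip_width: 0.0849
```

{"fn": "drive_tool", "kwargs": {"steps": [85,0,0,-20,0,85,0,0,-20,0,85,0,0,-13,0,85,0,0,0,0,85,0,0,0,0]}}

```text
clock: 2.23
position: [0.5241, -0.2087, 0.0362]
tool_rot: [-1.572, 0.0, -1.668]
force: [-0.3, -1.2, 0.3]
grip_width: 0.0852
```

{"fn": "drive_tool", "kwargs": {"steps": [10,0,0,0,0,10,0,0,0,0,10,0,0,0,0,10,0,0,0,0,10,0,0,0,0]}}

```text
clock: 2.65
position: [0.5247, -0.2083, 0.0368]
tool_rot: [-1.57, -0.0, -1.667]
force: [-7.8, 5.9, 14.1]
grip_width: 0.0251
```

{"fn": "drive_tool", "kwargs": {"steps": [10,0,0,0,0,10,0,0,0,0,10,0,0,0,0,10,0,0,0,0,10,0,0,0,0]}}

```text
clock: 3.07
position: [0.5247, -0.2083, 0.0369]
tool_rot: [-1.57, -0.0, -1.667]
force: [-3.0, 1.8, 10.3]
grip_width: 0.0247
```

{"fn": "drive_tool", "kwargs": {"steps": [10,0,0,15,0,10,0,0,25,0,10,0,0,25,0,10,0,0,25,0,10,-7,30,20,0]}}

```text
clock: 3.48
position: [0.5179, -0.183, 0.1481]
tool_rot: [-1.569, -0.003, -1.673]
force: [0.2, -0.1, -3.9]
grip_width: 0.0248
```

{"fn": "drive_tool", "kwargs": {"steps": [10,-8,30,0,0,10,-8,30,0,0,10,-8,30,0,0,10,-8,30,0,0,10,0,20,0,0]}}

```text
clock: 3.9
position: [0.4837, -0.0357, 0.1463]
tool_rot: [-1.572, 0.0, -1.666]
force: [1.5, 0.0, -3.3]
grip_width: 0.0246
```

{"fn": "drive_tool", "kwargs": {"steps": [10,0,10,0,0,10,0,0,0,0,10,0,0,0,0,10,0,0,0,0,10,0,0,0,0]}}

```text
clock: 4.32
position: [0.4855, -0.0296, 0.1462]
tool_rot: [-1.571, -0.0, -1.669]
force: [0.1, 0.3, -3.9]
grip_width: 0.0249
```

```bash
python3 - <<'E'
from h import *
w=snap('wrist','w2');o=monitor.observe(); print(o['position'],o['tool_rot'],o['force'],o['moment'],o['grip_width'])
E
```

```text
[ 0.48549492 -0.0294482   0.14621112] [-1.57095189e+00 -3.03736446e-04 -1.66901434e+00] [ 0.29761853  0.23535084 -2.90000838] [-0.01522319  0.20683159 -0.0440813 ] 0.024534911324065236
```

View pics/w2.png

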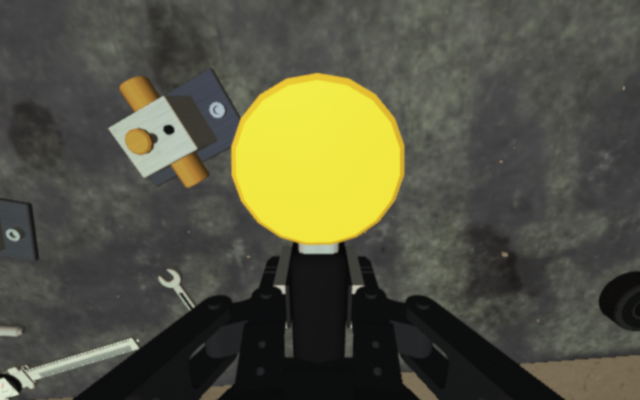

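```bash
python3 - <<'E'
from h import *
H=px('w2',318.5,158,.1833);P=px('w2',140,140,.0725);print(H,P,(P-H)*1000, px('w2',404,158,.1833)-px('w2',232,158,.1833))
E
```

```text
[ 0.5523 -0.0363  0.1833] [0.5545 0.0843 0.0725] [   2.2  120.6 -110.8] [-0.0053 -0.0535  0.    ]
```

{"fn": "drive_tool", "kwargs": {"steps": [10,1,30,0,0,10,1,30,0,0,10,0,30,0,0,10,0,31,0,0,10,0,0,0,0]}}

```text
clock: 4.78
position: [0.4876, 0.0981, 0.1463]
tool_rot: [-1.571, 0.003, -1.662]
force: [-0.7, 1.1, -3.6]
grip_width: 0.0246
```

{"fn": "drive_tool", "kwargs": {"steps": [10,0,0,-14,0,10,0,0,-14,0,10,0,0,0,0,10,0,0,0,0,10,0,0,0,0]}}

```text
clock: 5.2
position: [0.4879, 0.0922, 0.1188]
tool_rot: [-1.571, 0.0, -1.668]
force: [-0.7, 0.5, -3.9]
grip_width: 0.0247
```

```bash
python3 - <<'E'
from h import *
w=snap('scene','s2');o=monitor.observe(); print(o['position'],o['tool_rot'],o['force'],o['moment'],o['grip_width'])
f=w['frame'][130:250,230:390,::-1]; cv2.imwrite('pics/s2c.png',cv2.resize(f,(800,600),interpolation=2))
E
```

```text
[0.48793847 0.09236408 0.11895173] [-1.57008370e+00  2.53149623e-04 -1.66801227e+00] [ 0.85704596 -0.74090107 -3.84623932] [0.0316901  0.1369133  0.06673785] 0.024450023869149618
```

View pics/s2c.png

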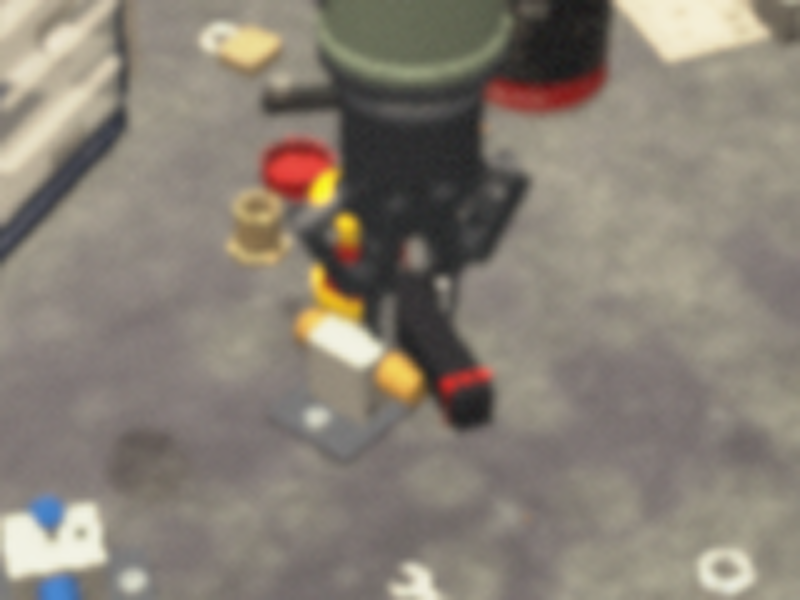

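The mallet head hangs above the brass block, at crop position (340,250), about 10 mm over the pin. The blue pin at crop position (50,515) is well clear. Strike now.

{"fn": "drive_tool", "kwargs": {"steps": [10,0,0,-8,0,10,0,0,-8,0,10,0,0,-6,0,10,0,0,0,0,10,0,0,0,0]}}

```text
clock: 5.67
position: [0.4879, 0.0928, 0.0958]
tool_rot: [-1.57, 0.0, -1.667]
force: [1.0, 0.1, 0.4]
grip_width: 0.0249
```

{"fn": "drive_tool", "kwargs": {"steps": [10,0,0,12,0,10,0,0,0,0,10,0,0,-8,0,10,0,0,-6,0,10,0,0,0,0]}}

```text
clock: 6.08
position: [0.4868, 0.0927, 0.0926]
tool_rot: [-1.572, -0.0, -1.667]
force: [-1.7, -0.5, 2.9]
grip_width: 0.0246
```

{"fn": "drive_tool", "kwargs": {"steps": [10,0,0,0,0,10,0,0,20,0,10,0,0,30,0,10,-5,-30,0,0,10,-5,-30,0,0]}}

```text
clock: 6.5
position: [0.4779, 0.0333, 0.1446]
tool_rot: [-1.569, 0.001, -1.664]
force: [0.2, -1.6, -3.7]
grip_width: 0.0248
```

{"fn": "drive_tool", "kwargs": {"steps": [10,0,-30,0,0,10,0,-30,0,0,10,0,0,0,0,10,0,0,0,0,10,0,0,0,0]}}

```text
clock: 6.92
position: [0.4773, -0.027, 0.1436]
tool_rot: [-1.572, 0.0, -1.667]
force: [0.3, 0.8, -2.8]
grip_width: 0.0246
```

```bash
python3 - <<'E'
from h import *
w=snap('wrist','w3');o=monitor.observe(); print(o['position'],o['tool_rot'],o['force'],o['moment'],o['grip_width'])
E
```

```text
[ 0.47734183 -0.02648269  0.14371907] [-1.57159892e+00  2.59849747e-04 -1.66643559e+00] [ 0.12667612  0.49743959 -4.79486885] [0.08068108 0.14660568 0.05280903] 0.024489143071977096
```

View pics/w3.png

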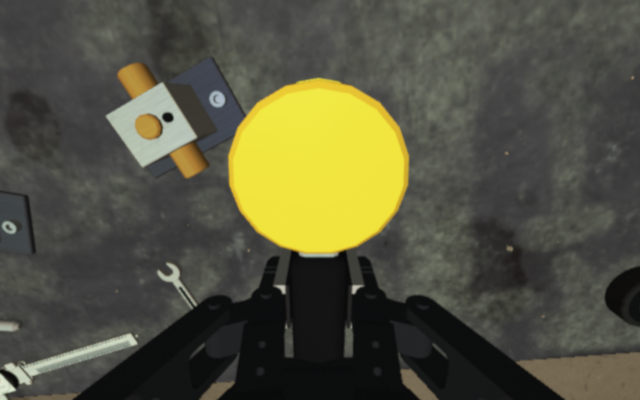

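```bash
python3 - <<'E'
from h import *
w2=cv2.imread('pics/w2.png');w3=cv2.imread('pics/w3.png')
def c(im,box):
    x0,y0,x1,y1=box;h=cv2.cvtColor(im[y0:y1,x0:x1],cv2.COLOR_BGR2HSV);m=cv2.inRange(h,(10,120,60),(22,255,255))
    n,l,s,ce=cv2.connectedComponentsWithStats(m);i=1+s[1:,4].argmax();return ce[i]+[x0,y0],s[i]
for n,im,b in(('w2',w2,(118,122,165,160)),('w3',w3,(128,106,170,146))):
    u,s=c(im,b);print(n,u,s,[px(n,*u,z)[:2] for z in(.058,.061,.065,.07,.073)])
# block top plane z=.054 corners
for n,C in(('w2',[(108,129),(167,95),(199,147),(148,180)]),('w3',[(105,115),(165,83),(202,133),(146,167)])):
    Q=np.array([px(n,*p,.054)[:2] for p in C]);print(n,Q.mean(0),[np.hypot(*(Q[i]-Q[i-1])).round(4) for i in range(4)])
cv2.imwrite('pics/c3.png',np.hstack([cv2.resize(w2[85:195,95:215],(400,367),interpolation=2),cv2.resize(w3[70:180,95:215],(400,367),interpolation=2)]))
E
```

```text
w2 [138.8121547  141.00736648] [  8   7  28  25 543] [array([0.5528, 0.0941]), array([0.553 , 0.0923]), array([0.5533, 0.0898]), array([0.5537, 0.0868]), array([0.554, 0.085])]
w3 [148.24055666 126.20675944] [  8   8  26  25 503] [array([0.5539, 0.0857]), array([0.554, 0.084]), array([0.5541, 0.0818]), array([0.5543, 0.079 ]), array([0.5545, 0.0773])]
w2 [0.55285 0.08385] [np.float64(0.0441), np.float64(0.0523), np.float64(0.0404), np.float64(0.0496)]
w3 [0.553775 0.08335 ] [np.float64(0.0434), np.float64(0.0506), np.float64(0.0397), np.float64(0.0516)]
```

View pics/c3.png

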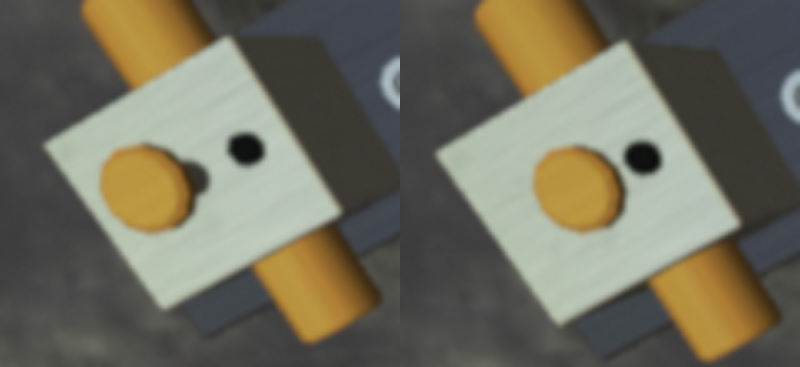

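The pin head now sits on the block: no stem shows, and its parallax height is about 60 mm, which is home. The mallet pivoted slightly in the fingers, by about 3–4°. I'll set it down on clear bench.

{"fn": "drive_tool", "kwargs": {"steps": [10,0,-30,0,0,10,0,-30,0,0,10,0,0,-20,0,10,0,0,-25,0,10,0,0,-25,0]}}

```text
clock: 7.38
position: [0.478, -0.0866, 0.0735]
tool_rot: [-1.569, 0.0, -1.667]
force: [0.1, 0.3, -3.8]
grip_width: 0.0243
```

{"fn": "drive_tool", "kwargs": {"steps": [10,0,0,-20,0,10,0,0,-10,0,10,0,0,-5,0,10,0,0,0,0,10,0,0,0,0]}}

```text
clock: 7.8
position: [0.4779, -0.087, 0.0399]
tool_rot: [-1.57, 0.0, -1.667]
force: [-1.2, -1.0, -3.3]
grip_width: 0.0245
```

{"fn": "drive_tool", "kwargs": {"steps": [10,0,0,-2,0,10,0,0,-2,0,10,0,0,-1,0,10,0,0,0,0,10,0,0,0,0]}}

```text
clock: 8.22
position: [0.4776, -0.0873, 0.0345]
tool_rot: [-1.571, 0.0, -1.667]
force: [0.2, 1.1, -2.8]
grip_width: 0.0249
```

{"fn": "drive_tool", "kwargs": {"steps": [10,0,0,-1,0,10,0,0,-1,0,10,0,0,0,0,10,0,0,0,0,10,0,0,0,0]}}

```text
clock: 8.63
position: [0.4773, -0.0873, 0.0334]
tool_rot: [-1.571, -0.0, -1.667]
force: [-12.5, 2.3, 32.5]
grip_width: 0.0246
```

{"fn": "drive_tool", "kwargs": {"steps": [10,0,0,1,0,10,0,0,0,0,28,0,0,0,0,34,0,0,0,0,40,0,0,0,0], "grip_force": 40}}

```text
clock: 9.05
position: [0.4777, -0.0873, 0.0334]
tool_rot: [-1.57, 0.0, -1.667]
force: [0.6, -0.1, 0.3]
grip_width: 0.0397
```

{"fn": "drive_tool", "kwargs": {"steps": [60,0,0,0,0,85,0,0,0,0,85,0,0,0,0,85,0,0,0,0,85,0,0,0,0]}}

```text
clock: 9.47
position: [0.4775, -0.0873, 0.0333]
tool_rot: [-1.571, 0.0, -1.667]
force: [-0.9, -0.7, 0.5]
grip_width: 0.0848
```

{"fn": "drive_tool", "kwargs": {"steps": [85,0,0,10,0,85,0,0,20,0,85,0,0,30,0,85,0,0,30,0,85,0,0,30,0]}}

```text
clock: 9.88
position: [0.4771, -0.0873, 0.1553]
tool_rot: [-1.571, 0.0, -1.667]
force: [1.2, -0.2, -0.4]
grip_width: 0.0846
```

{"fn": "drive_tool", "kwargs": {"steps": [85,0,-20,20,0,85,0,-20,0,0,85,0,0,0,0,85,0,0,0,0,85,0,0,0,0]}}

```text
clock: 10.3
position: [0.4773, -0.1268, 0.1734]
tool_rot: [-1.571, 0.0, -1.667]
force: [0.5, -0.1, -0.5]
grip_width: 0.0852
```

```bash
python3 - <<'E'
from h import *
w=snap('wrist','w4');o=monitor.observe(); print(o['clock'],o['position'],o['force'],o['grip_width'])
t=snap('top','t2')['frame'][120:260,200:460,::-1];s=snap('scene','s3')['frame'][130:270,220:420,::-1]
cv2.imwrite('pics/f.png',np.vstack([np.hstack([cv2.resize(t,(464,250)),cv2.resize(s,(336,250))]),cv2.resize(w['frame'][:,:,::-1],(800,350))[:, :]]))
E
```

```text
10.35 [ 0.47729997 -0.12653547  0.17320698] [-0.58661422 -0.14928703  0.32950884] 0.08514229110375987
```

View pics/f.png

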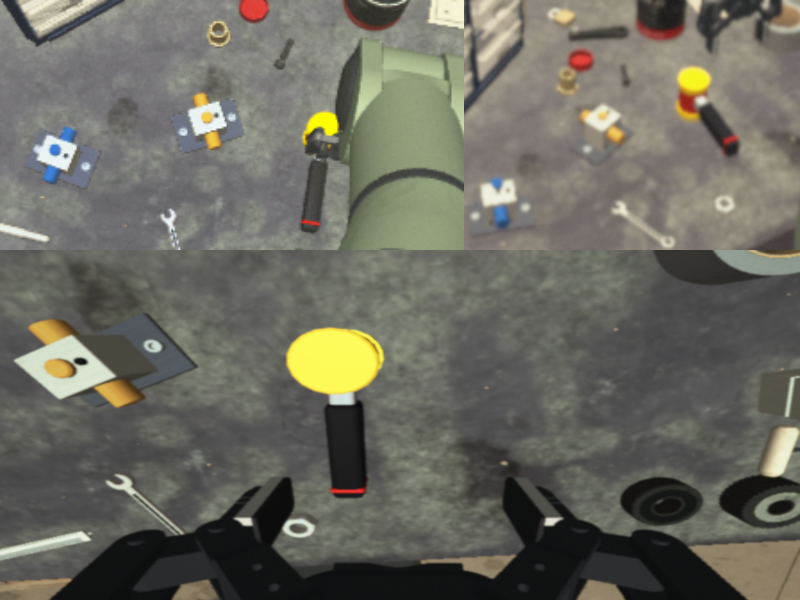

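The pictures show the mallet standing upright and released, the brass pin seated and the blue pin untouched. The gripper is clear of everything.

```bash
python3 -c "
from h import *
print(workorder.job_done())"
```

```text
the job is handed in; nothing more can be done
None
```

I struck the brass-shaft block's pin down with the mallet, set the mallet back on the bench on its face, let go, and handed the job in at about 10.4 s.

- **Strikes:** I gripped the handle at 100 N and struck the pin twice, commanding about 96 mm/s. The pin's own speed could not be read.
- **Brass pin:** the wrist camera put its head top at about 60–61 mm, against 60 mm for fully home, with no stem showing. That figure depends on the camera calibration and is good to about 1–2 mm.
- **Mallet:** it pivoted about 3–4° in the fingers during the second blow. It settled upright after release, and the last pictures show it standing on its face.
- **Blue pin and gripper:** I kept the mallet and gripper well away from the blue block, and its pin looks unchanged in the last pictures. The gripper stayed above and clear of the brass block throughout.
- **Forces:** the highest reading was about 33 N, briefly, when the mallet touched down on the bench. After release it read close to zero.

No check failed or disagreed.

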